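Feel out the long piston pin in the turn-lid drum and weigh it

ROBOT

A 6-joint arm with a two-finger parallel gripper is mounted at the origin on the work surface. World frame = base frame: x ahead of the robot, y to its left, z up, the work surface at z = 0. Lengths are in mm, angles in rad, forces in N, time in s.
With the tool pointing down it reaches from about 350 to 775 mm from the base axis. Payload 7.3 kg.
Tool frame: the origin (TCP) lies between the finger pads; the fingertips stand 25 mm ahead of it and the grasp point (between the pads) lies 6 mm ahead of it; z points along the fingers, y is the direction in which the jaws open and shut (so a half turn about z gives the same grasp; the last joint's range is limited). The gripper opens to 92 mm and grips with 3 to 60 N. Pads are 19 mm wide; open, the fingers measure 130 mm over their backs; the gripper's body (75 mm by 190 mm) begins 47 mm behind the grasp point.
Start: joints at [-0.146, 0.342, 1.524, -0, 1.275, -0.146], TCP at [525.017, 0.02, 251.741] pointing down, gripper open.
Joint ranges: [-2.53, 2.53], [-0.77, 2.02], [0.04, 2.7], [-1, 4.14], [0.28, 2.66], [-3.11, 3.11]. Speed limits (rad/s): [2.57, 2.57, 3.14, 3.14, 3.14, 3.14].

INTERFACE

Orientations are given as [roll, pitch, yaw] about the fixed x, y, z axes, in that order (R = Rz(yaw) Ry(pitch) Rx(roll)).
In Python, from plant import get_obs, capture, calibration, close_job gives the robot as it stands. The module is installed in compiled form; this text tells all that it offers.
- The arm moves only by the shell command python3 -m jog 'ROWS'. ROWS is JSON, one flat list of numbers, 5 for each row, row after row: the closure, from 0 (fully open) to 1 (shut), then the shift along the tool's x, y, z in mm, then the turn about the tool's z in degrees. In form: [fingers, tx, ty, tz, yaw, fingers, tx, ty, tz, yaw, ...]. A call has 1 to 5 rows; each row shifts and turns the pose as measured when the row begins, along the tool's axes as they then stand; what a row does not reach is not made up. A row lasts 1/10 s, in which the tool goes at most 50 mm and 8.59 degrees, less where a joint would pass 70% of its speed; a pose out of reach is approached as far as the arm can. A call is refused whole if a number of a shift passes 50 or a number of a turn 8.59, either way. A call with a gripper value outside its range is refused whole. The fingers move at their own pace and stop on an object; the grip force is fixed at half the most. Time passes only in rows, so rows that do not move let the fingers close. It gives the time, the measured TCP pose, the force and the opening at its end, in the units of the state.
- get_obs(): the state, without advancing time (a new reading comes with each control period).
- capture(name): name is "scene" or "side" or "wrist"; returns (picture, depth): 384x512x3 uint8, red, green, blue; 384x512 float32, mm along the optical axis (not along the pixel's ray), 0 where there is no reading.
- calibration(name): a dict with "fovy" (degrees; the focal length in pixels is half the picture's height over the tangent of half this angle, whatever the lens; pixels are square), "cx", "cy" (the principal point, pixels), "R" (3x3) and "t" (3): a world point X has camera coordinates R X + t. Camera axes: x right, y down, z forward; pixel columns grow to the right and rows downward; lengths in mm; the calibration is good to about 2 mm. A picture is of the moment at which its call begins: read the wrist's pose just before it. calibration takes no time and is no camera call; for the wrist camera it gives the pose at the moment of the call.
- close_job(): hands the job in, once; it reports no verdict.
The state is a dict: "time": time; "joint_positions": joint angles; "dq": joint speeds; "tau": joint torques, N m; "tool_pos": TCP position; "tcp_rot": TCP orientation; "contact_force": force on the tool from outside, world axes, zero at the start; "moment": the same for the moment, N m; "grip_width": finger opening in mm.
Only numpy, scipy, OpenCV 4.12 (cv2) and the standard library are available. Lean on these libraries where they do the work, as an engineer would, in place of code of your own. Each camera call takes 0.05 s, during which the arm holds its last target.

TASK

One of the drum's three covered pockets hides a long steel piston pin; the other two hold short bushes. Turn the lid to get at the pockets, feel for the long pin with the fingers, lift it out through the opening and put it down gently on the scale's pan. Leave both bushes in the drum, turn the lid fully back until its opening is over the filled quarter again, and leave everything else on the bench where it stands.

Things in the scene. Friction and masses are not known exactly. Their poses are not given: they have to be found in the camera images.
- drum: fixed round steel drum, 310 diameter, lid top 110 above the bench; origin at the centre of its underside, z up. Crossed dividers (4 thick, tops at 78, on the diagonals between its x and y axes) make four quarters: towards its -x filled solid up to 78 above the bench; towards -y, +x and +y open pockets, floor 8 above the bench, outer wall at radius 150
- lid (a joint): angle (rad) of the flat lid (8 thick, underside 102 above the bench) about the drum's axis, anticlockwise from above, stops at 0 and 4.85. 0: opening over the filled quarter; 1.57, 3.14, 4.71: over pocket 1, 2, 3. It starts below 0.1 and stays where left. About 2.5 N on the opening's edge turns it, from a fingertip in the opening, or use the knob
- opening (a point): centre of the lid's opening, at the lid's top face, 85 from the drum's axis; turns with the lid. The opening is a ring sector 86 degrees wide, from radius 21 to 150, symmetric about the ray from the axis through this point
- knob_mid (a point): half-way up the lid's black upright knob, 22 diameter, 36 tall, at radius 112 opposite the opening
- pocket1 (a point): centre of the pocket towards the drum's -y, on its floor, 85 from the axis. Each pocket holds one upright loose steel piece, its axis within 9 mm (along the drum's x, and along its y) of the pocket's centre, hidden by the lid and with no position given: the long pin in any one of the three, a short bush in each of the others. They slide when pushed
- pocket2 (a point): centre of the pocket towards the drum's +x, on its floor, 85 from the axis. The long piston pin, in whichever pocket, is a hollow steel cylinder 40 diameter, 80 tall: its top is 88 above the bench; mass about 0.5 kg
- pocket3 (a point): centre of the pocket towards the drum's +y, on its floor, 85 from the axis. The bushes, in the pockets without the pin, are hollow dark steel cylinders 44 diameter, 44 tall: tops 52 above the bench; mass about 0.13 kg each
- scale: fixed bench scale, body 200 (x) by 170 (y), top 48 above the bench, flat dark display strip at its -x end; origin at the centre of its underside. It carries the pan. The drum and the scale may stand on either side
- pan_floor (a point): centre of the square steel pan's inner floor, 68 above the bench when empty; inside 137 by 137, rim 8 above the floor; the pan's sides run along the scale's x and y
- pan (a joint): how far the pan has sunk (m): 0 empty, 0.001 for every newton resting on it, at most 0.012; a spring, well damped
- spray_mid (a point): centre of an upright aerosol can, 60 diameter, 170 tall
- filter_mid (a point): centre of an upright white oil filter, 76 diameter, 88 tall, always near the far (+x) side of the scale
- cup_mid (a point): centre of an upright open steel cup, 68 diameter at the rim, 60 tall, always near the robot side of the scale
- bearing_mid (a point): centre of a bearing ring lying flat, 72 diameter, 22 tall
- wrench_grip (a point): handle of a steel spanner about 200 long lying flat, along its x axis
- driver_grip (a point): handle of a screwdriver about 200 long lying flat, along its x axis
- jar_mid (a point): centre of an upright white jar, 70 diameter, 80 tall

How it is judged (in metres and radians):
On the way, in this order (a step that is already met when the one before it is completed fails the run):
1. the lid is turned so that its opening is off the filled quarter (value of joint lid above 0.9 rad), for 0.1 s.
2. the pin rests on the pan (value of joint pan above 0.0034 m), for 0.3 s.
At the end, for the whole second after the job is handed in: The pin alone rests on the pan (pan sunk between 3.4 and 7.5 mm, which only the pin's weight does), still; both bushes are left in the drum (the drum carries 1.6 to 3.8 N); the lid is back within 0.15 rad of 0, its opening over the filled quarter (value of joint pan between 0.0034 and 0.0075 m and velocity of joint pan below 0.01 m/s and value of joint lid below 0.15 rad and contact force between drum and anything else between 1.6 and 3.8 N); the robot touches nothing.
It fails at once if something is dropped or pressed hard on the scale (over 25 N) (contact force between scale and anything else above 25 N).
It fails at once if a bystander is pushed more than 30 mm or knocked over (distance of any of spray_mid, filter_mid, cup_mid, bearing_mid, wrench_grip, driver_grip, jar_mid from where it was at the start of the episode above 0.03 m).
It also fails if it takes over 72 s, if anything falls off the work surface, if the arm or the gripper's body presses on something with over 40 N, if the wrist force passes 120 N, or if a joint passes its speed limit or range.

## Working session

There is one attempt and no reset: what is moved stays moved. The work goes in short steps, Python scripts to look and compute and a shell command to move; the robot and the scene stay as the last step left them, time stands still between calls to the robot, and variables do not carry over. Pictures are saved under pics/ and viewed, and the job is handed in when it is done.

```bash
mkdir -p pics; cat > h.py <<'E'
import numpy as np, cv2
from plant import get_obs,capture,calibration
def snap(n,f):
    c=calibration(n); p,d=capture(n)
    cv2.imwrite('pics/%s.png'%f,cv2.cvtColor(p,cv2.COLOR_RGB2BGR)); np.savez('pics/%s.npz'%f,p=p,d=d,R=c['R'],t=c['t'],fovy=c['fovy'],cx=c['cx'],cy=c['cy'])
def load(f): return np.load('pics/%s.npz'%f)
def foc(z): return 192/np.tan(np.radians(float(z['fovy'])/2))
def world(z,u,v):
    d=float(z['d'][int(round(v)),int(round(u))]); f=foc(z)
    X=np.array([(u-z['cx'])/f*d,(v-z['cy'])/f*d,d]); return z['R'].T@(X-z['t'])
def cloud(z):
    d=z['d'].astype(float); v,u=np.mgrid[:d.shape[0],:d.shape[1]]; f=foc(z)
    X=np.stack([(u-z['cx'])/f*d,(v-z['cy'])/f*d,d],-1); W=(X-z['t'])@z['R']; W[d==0]=np.nan; return W
def plane(z,u,v,h):
    f=foc(z); r=z['R'].T@np.array([(u-z['cx'])/f,(v-z['cy'])/f,1]); c=-z['R'].T@z['t']; return c+r*(h-c[2])/r[2]
def up(f,g,u0,u1,v0,v1,s):
    i=cv2.imread('pics/%s.png'%f)[v0:v1,u0:u1]; cv2.imwrite('pics/%s.png'%g,cv2.resize(i,None,fx=s,fy=s,interpolation=cv2.INTER_CUBIC))
E
python3 - <<'E'
from h import *
for n in('scene','side','wrist'): snap(n,n+'0')
print(get_obs())
E
```

```text
{'time': 0.15, 'joint_positions': array([-1.45967675e-01,  3.42559736e-01,  1.52475466e+00,  3.80074221e-06,
        1.27536822e+00, -1.46019424e-01]), 'dq': array([ 2.83540392e-05, -1.59333541e-03, -2.10788174e-03, -4.29369273e-04,
       -1.73476404e-04,  1.34720697e-03]), 'tau': array([ 7.52666965e-04, -4.31470585e+01, -2.44352603e+01,  7.18239485e-02,
        5.38185902e-02, -1.32920518e-04]), 'tool_pos': array([5.24751517e+02, 7.68362645e-02, 2.51221102e+02]), 'tcp_rot': array([-3.14051482e+00, -1.62186246e-04,  1.57084688e+00]), 'contact_force': array([0.04879024, 0.77375182, 0.33466893]), 'moment': array([-0.0262878 ,  0.02888377, -0.01738518]), 'grip_width': 92.45388885287491}
```

View pics/scene0.png

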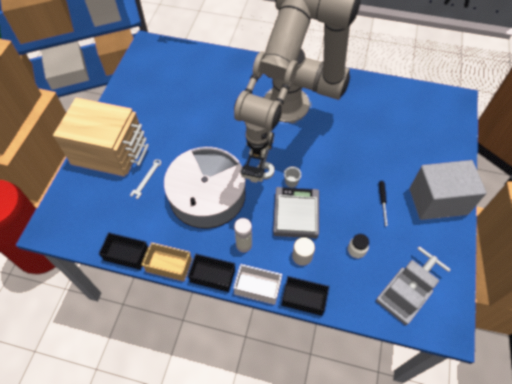

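View pics/side0.png

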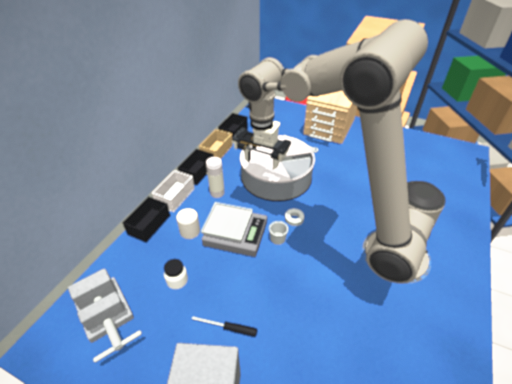

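View pics/wrist0.png

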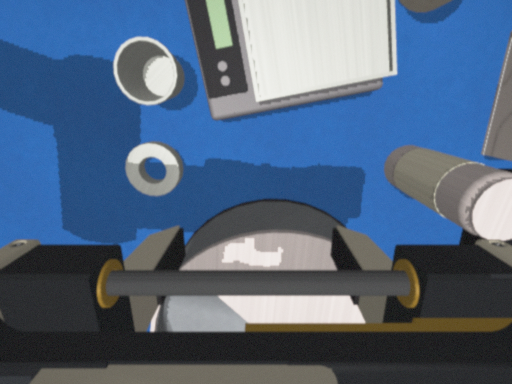

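```bash
python3 - <<'E'
from h import *
from scipy.optimize import least_squares
for n in('scene0','side0'):
    z=load(n);W=cloud(z)
    # lid top
    m=(abs(W[...,2]-110)<6)&(W[...,0]>300)&(W[...,0]<800)&(W[...,1]<60)&(W[...,1]>-450)
    P=W[m]; print(n,m.sum(),np.median(P[:,:2],0),P[:,:2].min(0),P[:,:2].max(0),np.median(P[:,2]))
    h=cv2.convexHull(P[:,:2].astype(np.float32))[:,0]
    r=least_squares(lambda p:np.hypot(*(h-p[:2]).T)-155,[*np.median(h,0)],loss='soft_l1',f_scale=3); print(r.x,np.round(np.abs(r.fun)).mean())
    k=(W[...,2]>118)&(W[...,2]<160)&(np.hypot(W[...,0]-r.x[0],W[...,1]-r.x[1])<140)
    np.save('pics/%s_k.npy'%n,W[k]); print('knobish',k.sum())
up('scene0','s0z',150,340,130,280,4)
up('side0','d0z',170,340,130,270,4)
E
```

```text
scene0 3062 [ 581.21059392 -202.97948659] [ 390.72075766 -358.37638157] [760.77243336  29.54613398] 109.51184311001231
[ 548.75491202 -202.48862916] 23.763157894736842
knobish 79
side0 1370 [ 549.67772332 -135.27020719] [ 390.9850687  -363.91469383] [745.10586883  28.98739652] 109.00803930749052
[ 546.22316681 -201.61320261] 26.939393939393938
knobish 11
```

View pics/s0z.png

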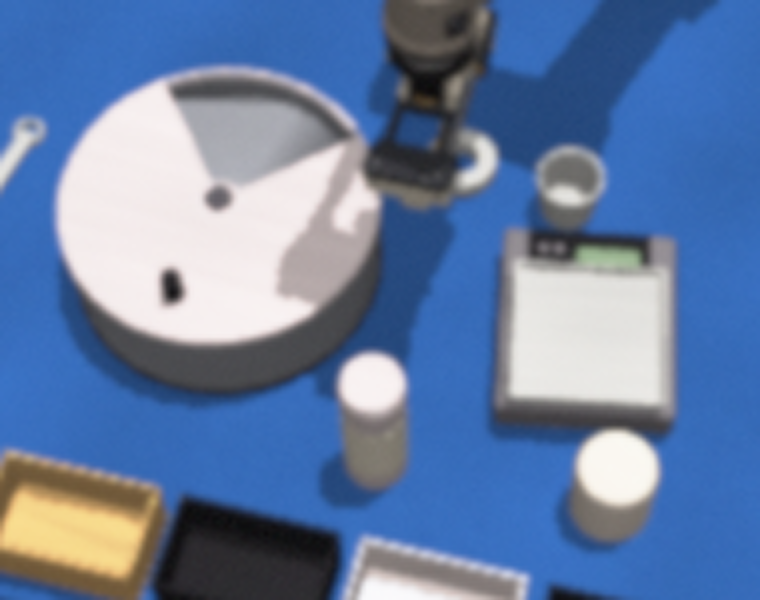

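View pics/d0z.png

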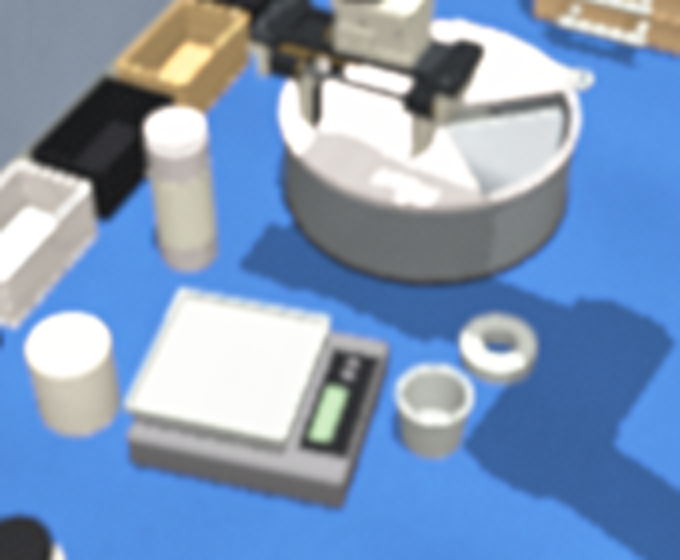

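```bash
python3 - <<'E'
from h import *
from scipy.optimize import least_squares
z=load('scene0');W=cloud(z)
c=plane(z,150+217/4,130+197/4,112);print('bolt',c)
m=(abs(W[...,2]-110)<5)&(np.hypot(W[...,0]-c[0],W[...,1]-c[1])<175)
P=W[m]; h=cv2.convexHull(P[:,:2].astype(np.float32))[:,0]
r=least_squares(lambda p:np.hypot(*(h-p[:2]).T)-p[2],[*c[:2],155],loss='soft_l1',f_scale=3); print(r.x,np.abs(r.fun).mean())
# knob
for (u,v,hh) in ((170,270,146),(172,302,110),(174,288,128)):print('knob',plane(z,150+u/4,130+v/4,hh))
# wedge corners: sector edges on lid
for (u,v) in ((170,88),(357,135)):
    p=plane(z,150+u/4,130+v/4,110); print('corner',p,np.degrees(np.arctan2(*(p-c)[1::-1])),np.hypot(*(p-c)[:2]))
# pan
for (u,v) in ((512,265),(664,262),(669,403),(507,407)): print('pan',plane(z,150+u/4,130+v/4,76))
for (u,v) in ((503,232),(676,236),(671,428),(493,424)): print('sc',plane(z,150+u/4,130+v/4,48))
m=(abs(W[...,2]-69)<4)&(W[...,1]>0)&(W[...,1]<260)&(W[...,0]>430)&(W[...,0]<750)
P=W[m][:,:2];print(np.median(P,0),len(P),cv2.minAreaRect(P.astype(np.float32)))
for n,(u,v),hh in(('cup',(571,180),60),('filter',(617,468),88),('spray',(372,383),170),('bearing',(468,160),22)): print(n,plane(z,150+u/4,130+v/4,hh))
E
```

```text
bolt [ 549.45512369 -204.16340246  112.        ]
[ 548.39960378 -203.44416362  155.37533614] 1.1048463269411488
knob [ 655.2374857  -212.20127037  146.        ]
knob [ 668.83784431 -210.26226286  110.        ]
knob [ 663.25466491 -207.91542924  128.        ]
corner [ 437.14614656 -289.43469205  110.        ] -142.79218849098834 141.0124078627726
corner [445.66534649 -93.20732414 110.        ] 133.08868724706818 151.93277844997598
pan [532.27594223  84.16014159  76.        ]
pan [492.89320644 224.89182152  76.        ]
pan [639.45116558 256.80185087  76.        ]
pan [680.39395552 113.5263362   76.        ]
sc [481.64367548  64.52160922  48.        ]
sc [443.9418     230.93411395  48.        ]
sc [650.20682906 263.87606333  48.        ]
sc [687.31775218 102.83223732  48.        ]
[583.98384044 169.34534142] 850 ((620.0625610351562, 148.94349670410156), (229.780029296875, 253.03775024414062), 86.92792510986328)
cup [412.97213801 117.74846429  60.        ]
filter [720.416869   223.25045112  88.        ]
spray [731.91078677   1.41584596 170.        ]
bearing [390.67044748   7.29859869  22.        ]
```

```bash
python3 -m jog '[1,-47,-15,0,0,1,-47,-15,0,0,1,-47,-15,0,0,1,-47,-15,0,0,1,-47,-15,0,0]'; python3 -m jog '[1,-4,0,20,0,1,0,0,40,0,1,0,0,0,0]'
```

```text
time: 0.65
tool_pos: [450.0, -235.1, 249.6]
tcp_rot: [-3.14, -0.003, 1.584]
contact_force: [0.4, -0.7, -0.1]
grip_width: 56.7
time: 0.95
tool_pos: [447.4, -246.6, 188.4]
tcp_rot: [-3.141, 0.0, 1.574]
contact_force: [-0.5, 0.5, -0.4]
grip_width: 32.6
```

```bash
python3 -m jog '[1,4,5,30,0,1,0,0,0,0,1,0,0,0,0]'; python3 - <<'E'
from h import *
snap('scene','s1'); snap('wrist','w1')
up('s1','s1z',150,270,130,240,6)
E
```

```text
time: 1.25
tool_pos: [453.9, -243.1, 161.4]
tcp_rot: [3.14, 0.002, 1.574]
contact_force: [0.6, -0.6, 0.3]
grip_width: 7.9
```

View pics/s1z.png

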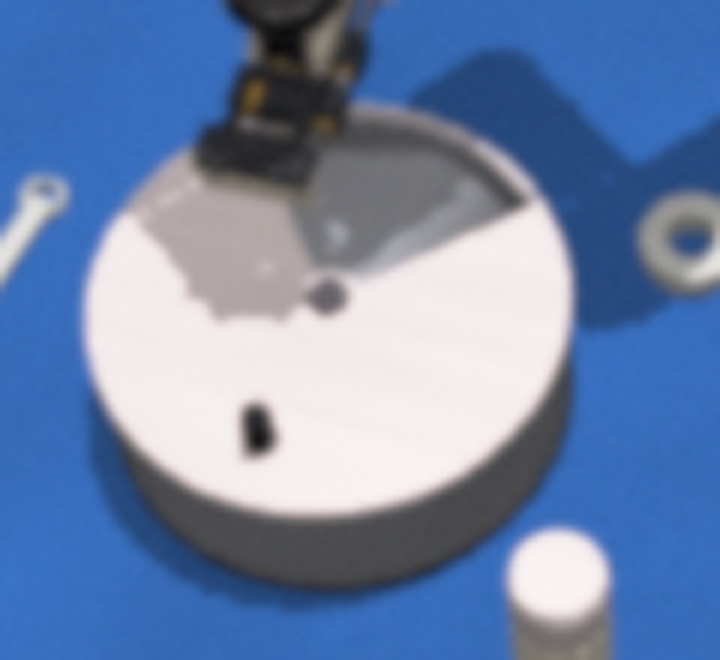

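View pics/w1.png

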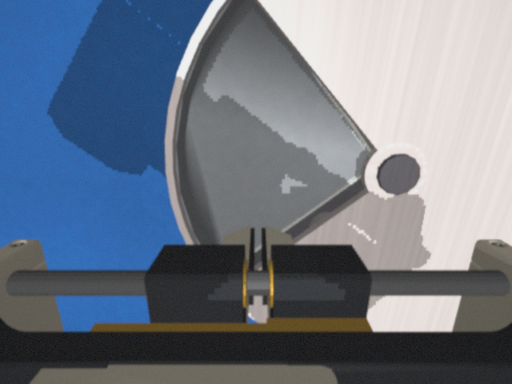

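```bash
python3 - <<'E'
from h import *
z=load('w1');W=cloud(z)
b=plane(z,398,173,111);print('bolt',b,W[173,398])
for (u,v) in ((372,148),(258,5),(300,55),(365,180),(300,228),(285,238)):
    p=plane(z,u,v,110);d=p-b;print((u,v),p,np.degrees(np.arctan2(d[1],d[0]))%360,np.hypot(*d[:2]))
f=plane(z,258,245,136);print('finger?',f)
E
```

```text
bolt [ 547.99169123 -204.72461106  111.        ] [ 545.56526418 -203.55535002  115.71797784]
(372, 148) [ 528.85478856 -188.21741698  110.        ] 139.21945673995174 25.272682878136308
(258, 5) [ 453.92240175 -107.49627279  110.        ] 134.05391554323097 135.28629267030453
(300, 55) [ 478.98188217 -133.11727928  110.        ] 133.94173524116204 99.44829666930389
(365, 180) [ 526.89069574 -209.93018246  110.        ] 193.85803870382978 21.73361415493094
(300, 228) [ 484.59243778 -245.74294361  110.        ] 212.90224004315314 75.51138287066766
(285, 238) [ 474.10617942 -253.72926115  110.        ] 213.5543726218982 88.65959950755418
finger? [ 454.43975599 -245.33640946  136.        ]
```

```bash
python3 -m jog '[1,8,0,0,0,1,0,0,22,0,1,0,0,20,0,1,0,0,0,0]'
```

```text
time: 1.75
tool_pos: [456.3, -234.8, 124.4]
tcp_rot: [3.132, 0.008, 1.575]
contact_force: [-0.2, 0.8, -0.9]
grip_width: 0.2
```

```bash
cat >> h.py <<'E'
C=np.array([549,-204.])
def arc(a0,a1,st,r=102,p0=None):
    n=max(1,int(np.ceil(abs(a1-a0)/st))); A=np.radians(np.linspace(a0,a1,n+1)); P=C+r*np.c_[np.cos(A),np.sin(A)]
    if p0 is not None: P[0]=p0
    for a,d in zip(A[1:],np.diff(P,axis=0)): print(round(np.degrees(a)),'ty(=dX)=%.0f tx(=dY)=%.0f'%(d[0],d[1]))
E
python3 -c "
from h import *
arc(198,306,9)"; python3 -m jog '[1,0,0,7,0,1,-5,2,0,0]'
```

```text
207 ty(=dX)=6 tx(=dY)=-15
216 ty(=dX)=8 tx(=dY)=-14
225 ty(=dX)=10 tx(=dY)=-12
234 ty(=dX)=12 tx(=dY)=-10
243 ty(=dX)=14 tx(=dY)=-8
252 ty(=dX)=15 tx(=dY)=-6
261 ty(=dX)=16 tx(=dY)=-4
270 ty(=dX)=16 tx(=dY)=-1
279 ty(=dX)=16 tx(=dY)=1
288 ty(=dX)=16 tx(=dY)=4
297 ty(=dX)=15 tx(=dY)=6
306 ty(=dX)=14 tx(=dY)=8
time: 1.95
tool_pos: [459.1, -239.4, 119.2]
tcp_rot: [3.13, 0.009, 1.576]
contact_force: [-0.4, -0.2, -1.1]
grip_width: 0.7
```

```bash
python3 -m jog '[1,-15,7,0,0,1,-14,9,0,0,1,-12,10,0,0,1,-10,12,0,0,1,-8,14,0,0]'
```

```text
time: 2.45
tool_pos: [511.3, -297.1, 123.8]
tcp_rot: [3.134, 0.002, 1.577]
contact_force: [-1.5, 2.6, 2.9]
grip_width: 0.7
```

```bash
python3 -m jog '[1,-6,15,6,0,1,-4,16,1,0,1,-2,16,0,0,1,0,16,0,0,1,3,16,0,0]'
```

```text
time: 2.95
tool_pos: [590.9, -308.2, 121.8]
tcp_rot: [3.138, 0.001, 1.575]
contact_force: [-3.9, -0.3, 2.1]
grip_width: 0.3
```

```bash
python3 -m jog '[1,6,13,1,0,1,4,4,0,0,1,0,-4,-10,0,1,-5,-10,-40,0,1,-20,-40,-20,0]';python3 -m jog '[1,-40,-20,-20,0,1,-40,0,-20,0,1,0,0,0,0]';  python3 - <<'E'
from h import *
snap('scene','s2'); snap('wrist','w2')
up('s2','s2z',150,270,130,240,6)
E
```

```text
time: 3.45
tool_pos: [556.0, -321.6, 192.8]
tcp_rot: [3.14, -0.0, 1.581]
contact_force: [0.2, -1.1, 1.1]
grip_width: 0.1
time: 3.75
tool_pos: [529.9, -406.0, 241.6]
tcp_rot: [3.137, 0.005, 1.578]
contact_force: [0.5, -0.1, -0.7]
grip_width: 0.5
```

View pics/s2z.png

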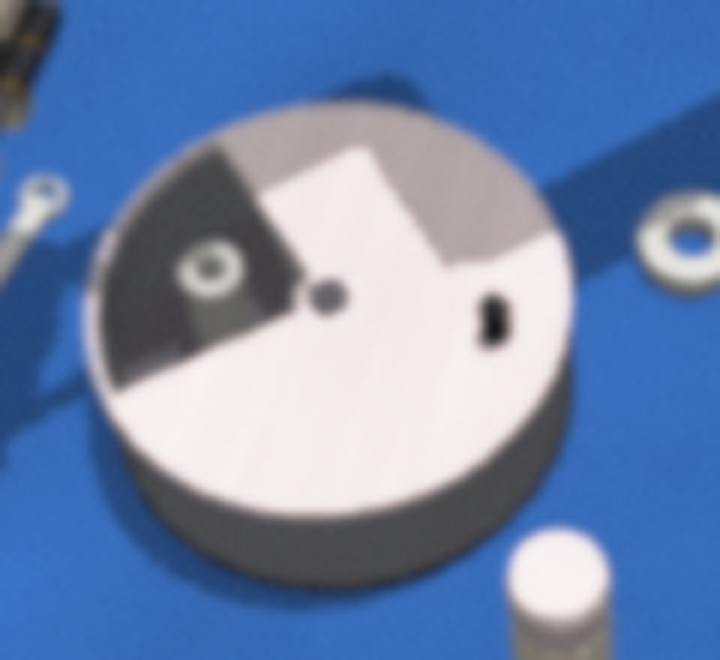

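View pics/w2.png

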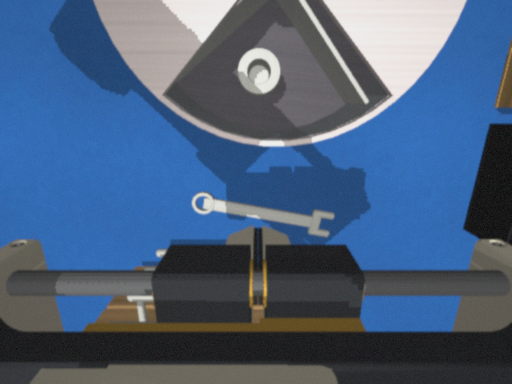

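```bash
python3 - <<'E'
from h import *
for n,box in(('w2',(215,300,30,115)),('s2',(172,200,165,192))):
    z=load(n);W=cloud(z);u0,u1,v0,v1=box
    w=W[v0:v1,u0:u1]; zz=w[...,2]; print(n,np.histogram(zz[~np.isnan(zz)],bins=range(0,130,8)))
    m=(zz>76)&(zz<98); P=w[m]; (c,r)=cv2.minEnclosingCircle(P[:,:2].astype(np.float32)); print(len(P),c,r,np.median(zz[m]),P[:,:2].mean(0))
z=load('w2')
for (u,v) in ((238,70),(281,70),(259,48),(259,92)): print(plane(z,u,v,88),plane(z,u,v,52)[:2])
for (u,v) in ((165,95),(240,5),(390,95),(300,3)): 
    p=plane(z,u,v,110); d=p[:2]-C; print(p,np.degrees(np.arctan2(d[1],d[0]))%360)
for (u,v) in ((300,3),(367,102)): 
    p=plane(z,u,v,78); d=p[:2]-C; print('div',p,np.degrees(np.arctan2(d[1],d[0]))%360)
E
```

```text
w2 (array([3090, 2417,   39,   36,  196,  184,   43,   39,   26,   33,  677,
        425,    1,    0,    0,    0]), array([  0,   8,  16,  24,  32,  40,  48,  56,  64,  72,  80,  88,  96,
       104, 112, 120, 128]))
1114 (530.8204956054688, -293.0396423339844) 19.922338485717773 87.78149677933706 [ 530.72668935 -292.43883156]
s2 (array([150, 140,  41,  27,  38,  32,  26,  30,  23,  30,  48,  22,  13,
        95,  32,   1]), array([  0,   8,  16,  24,  32,  40,  48,  56,  64,  72,  80,  88,  96,
       104, 112, 120, 128]))
85 (522.9755249023438, -310.811279296875) 45.16676712036133 86.25524465172286 [ 529.46600595 -300.59951282]
[ 511.56395633 -292.56964971   88.        ] [ 509.3056005  -289.11074849]
[ 551.72420695 -292.2216836    88.        ] [ 554.53591853 -288.71885308]
[ 530.98901231 -273.86601042   88.        ] [ 531.18299035 -268.04585122]
[ 531.36717308 -311.77230071   88.        ] [ 531.60889238 -310.73765566]
[ 448.19524836 -315.61041468  110.        ] 227.9121539303715
[ 515.18844716 -246.18366722  110.        ] 231.28671430680004
[ 647.18102102 -313.9211377   110.        ] 311.7710720402136
[ 563.65940894 -244.34540595  110.        ] 289.96849564586944
div [ 567.81897101 -235.14972091   78.        ] 301.13809379434394
div [ 639.49406167 -319.99143995   78.        ] 307.9605994527673
```

```bash
python3 -m jog '[0.2,45,0,0,0,0.2,45,0,0,0,0.2,20,0,0,0,0.2,0,0,0,0,0.2,0,0,0,0]'
```

```text
time: 4.35
tool_pos: [526.9, -282.5, 235.8]
tcp_rot: [-3.138, -0.006, 1.583]
contact_force: [-0.2, -0.2, 0.3]
grip_width: 36.0
```

```bash
python3 -m jog '[0.22,-10,4,40,0,0.22,0,0,20,0,0.22,0,0,0,0,0.22,0,0,0,0]'; python3 -c "
from h import *
snap('wrist','w3')"
```

```text
time: 4.75
tool_pos: [531.5, -294.3, 174.7]
tcp_rot: [-3.14, -0.005, 1.584]
contact_force: [0.4, 0.6, -0.5]
grip_width: 68.0
```

View pics/w3.png

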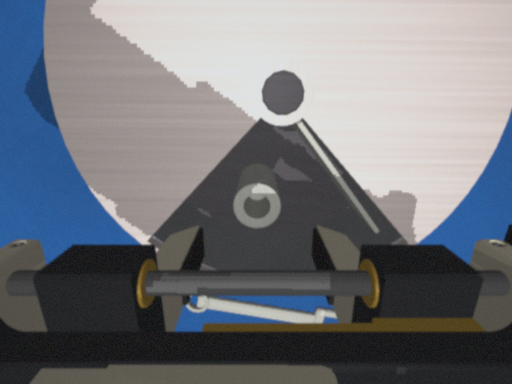

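```bash
python3 -m jog '[0.22,0,0,35,0,0.22,0,0,30,0,0.22,0,0,15,0,0.22,0,0,8,0,0.22,0,0,0,0]'
```

```text
time: 5.3
tool_pos: [535.0, -298.0, 91.3]
tcp_rot: [3.133, 0.004, 1.582]
contact_force: [-1.2, 0.3, 0.0]
grip_width: 71.7
```

```bash
python3 -m jog '[0.22,4,-3,8,0,0.22,1,0,4,0,0.22,0,0,0,0]'; python3 -c "
from h import *
print(get_obs()['tool_pos'])"
```

```text
time: 5.6
tool_pos: [533.1, -293.8, 81.5]
tcp_rot: [3.129, 0.007, 1.582]
contact_force: [0.1, -0.4, 0.1]
grip_width: 71.8
[ 533.14808911 -293.79978484   81.47224956]
```

```bash
python3 -m jog '[0.6,0,-1,2,0,1,0,0,0,0,1,0,0,0,0,1,0,0,0,0,1,0,0,0,0]'; python3 -m jog '[1,0,0,0,0,1,0,0,0,0,1,0,0,0,0]'
```

```text
time: 6.1
tool_pos: [532.3, -294.1, 80.8]
tcp_rot: [3.128, 0.008, 1.583]
contact_force: [-2.1, 0.0, 1.1]
grip_width: 39.9
time: 6.4
tool_pos: [532.3, -294.1, 80.8]
tcp_rot: [3.128, 0.008, 1.582]
contact_force: [0.0, -0.6, 0.4]
grip_width: 40.0
```

```bash
python3 -m jog '[1,0,0,-10,0,1,0,0,-15,0,1,0,0,-20,0,1,0,0,-20,0,1,0,0,-25,0]'
```

```text
time: 6.9
tool_pos: [528.2, -291.0, 168.3]
tcp_rot: [3.139, -0.001, 1.582]
contact_force: [-0.2, 0.1, -5.1]
grip_width: 39.8
```

```bash
python3 -m jog '[1,0,0,-30,0,1,0,0,-30,0,1,0,0,-20,0,1,20,0,0,0,1,30,3,0,0]'; python3 -m jog '[1,40,4,0,0,1,40,4,0,0,1,40,4,0,0,1,40,4,0,0,1,40,4,0,0]'
```

```text
time: 7.4
tool_pos: [529.9, -242.1, 254.9]
tcp_rot: [3.136, 0.001, 1.578]
contact_force: [0.2, 1.0, -5.6]
grip_width: 39.6
time: 7.9
tool_pos: [545.0, -32.0, 251.8]
tcp_rot: [-3.14, -0.003, 1.575]
contact_force: [0.9, 0.3, -4.6]
grip_width: 40.0
```

```bash
python3 -m jog '[1,40,6,0,0,1,40,7,0,0,1,40,7,0,0,1,30,7,0,0,1,20,5,0,0]'
```

```text
time: 8.4
tool_pos: [570.3, 152.2, 248.5]
tcp_rot: [-3.13, -0.006, 1.58]
contact_force: [0.3, -0.4, -4.9]
grip_width: 39.8
```

```bash
python3 -m jog '[1,18,16,0,0,1,0,0,30,0,1,0,0,30,0,1,0,0,15,0,1,0,0,0,0]'; python3 -c "
from h import *
snap('wrist','w4');snap('side','d4');up('d4','d4z',100,300,180,270,4)"
```

```text
time: 8.9
tool_pos: [579.9, 180.1, 167.2]
tcp_rot: [-3.122, -0.007, 1.588]
contact_force: [-0.5, 0.5, -3.9]
grip_width: 39.4
```

View pics/d4z.png

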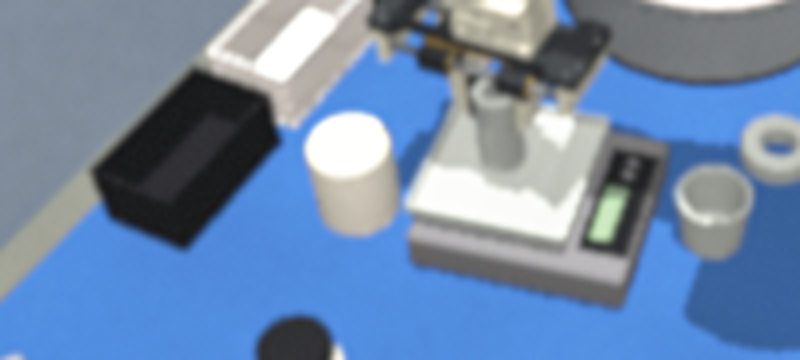

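View pics/w4.png

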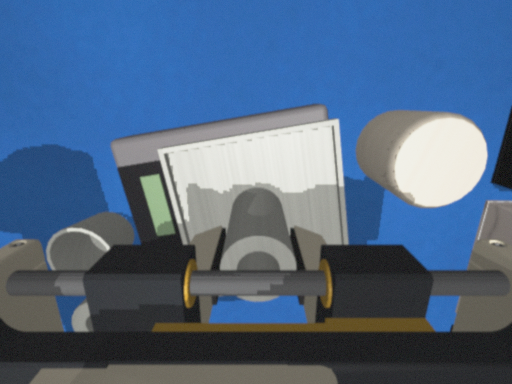

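```bash
python3 - <<'E'
from h import *
z=load('w4')
a=plane(z,162,152,76);b=plane(z,338,123,76);print(a,b,np.hypot(*(b-a)[:2]))
d=(b-a)[:2];d/=np.hypot(*d);n=np.array([d[1],-d[0]]);print('center',(a+b)[:2]/2+n*70.5,np.degrees(np.arctan2(d[1],d[0])))
print(get_obs()['tool_pos'],get_obs()['tcp_rot'])
E
python3 -m jog '[1,-7,4,12,0,1,-2,2,4,0,1,0,0,0,0]'
```

```text
[500.63330451 224.09405599  76.        ] [639.52059445 249.52177482  76.        ] 141.19577965706355
center [582.77318007 167.4605598 ] 10.374907568185673
[581.47036124 180.07674948 169.88572546] [-3.126388   -0.00801266  1.58806252]
time: 9.3
tool_pos: [589.1, 170.7, 155.4]
tcp_rot: [-3.132, -0.009, 1.588]
contact_force: [0.6, 0.2, -4.5]
grip_width: 39.5
```

```bash
python3 -m jog '[1,-2,-2,5,0,1,0,0,4,0,1,0,0,2,0,1,0,0,0,0]'
```

```text
time: 9.7
tool_pos: [587.4, 168.0, 144.4]
tcp_rot: [-3.133, -0.009, 1.587]
contact_force: [0.1, 0.7, -5.5]
grip_width: 39.8
```

```bash
python3 -m jog '[1,0,0,2,0,1,0,0,2,0,1,0,0,0,0]'; python3 -m jog '[1,0,0,2,0,1,0,0,2,0,1,0,0,0,0]'
```

```text
time: 10.0
tool_pos: [587.5, 168.3, 140.5]
tcp_rot: [-3.134, -0.009, 1.587]
contact_force: [-0.7, -0.7, -2.6]
grip_width: 39.4
time: 10.3
tool_pos: [587.6, 168.5, 137.3]
tcp_rot: [-3.135, -0.009, 1.587]
contact_force: [-0.8, -0.6, -1.3]
grip_width: 39.3
```

```bash
python3 -m jog '[1,0,0,2,0,1,0,0,0,0,1,0,0,0,0]'; python3 -m jog '[0.45,0,0,0,0,0.45,0,0,0,0,0.4,0,0,0,0,0.3,0,0,0,0]'
```

```text
time: 10.6
tool_pos: [587.7, 168.6, 136.1]
tcp_rot: [-3.136, -0.009, 1.587]
contact_force: [-1.8, 1.4, 0.3]
grip_width: 39.4
time: 11.0
tool_pos: [589.1, 168.8, 137.0]
tcp_rot: [-3.14, -0.01, 1.587]
contact_force: [-0.6, 0.0, 0.8]
grip_width: 59.4
```

```bash
python3 -m jog '[0.25,0,-2,0,0,0.25,0,0,0,0,0.25,0,0,-15,0,0.25,0,0,-25,0,0.25,0,0,-30,0]'; python3 -m jog '[0.25,-10,0,-30,0,0.25,-40,0,-20,0,1,-40,0,0,0,1,-40,0,0,0]'; python3 -c "
from h import *
snap('scene','s5');snap('side','d5');up('d5','d5z',100,300,120,270,4);up('s5','s5z',150,340,130,280,4)"
```

```text
time: 11.5
tool_pos: [584.8, 167.7, 204.0]
tcp_rot: [-3.13, -0.009, 1.587]
contact_force: [0.2, 0.7, 0.1]
grip_width: 69.0
time: 11.9
tool_pos: [589.1, 39.1, 259.9]
tcp_rot: [-3.14, -0.01, 1.596]
contact_force: [0.3, -0.7, 0.2]
grip_width: 57.5
```

View pics/d5z.png

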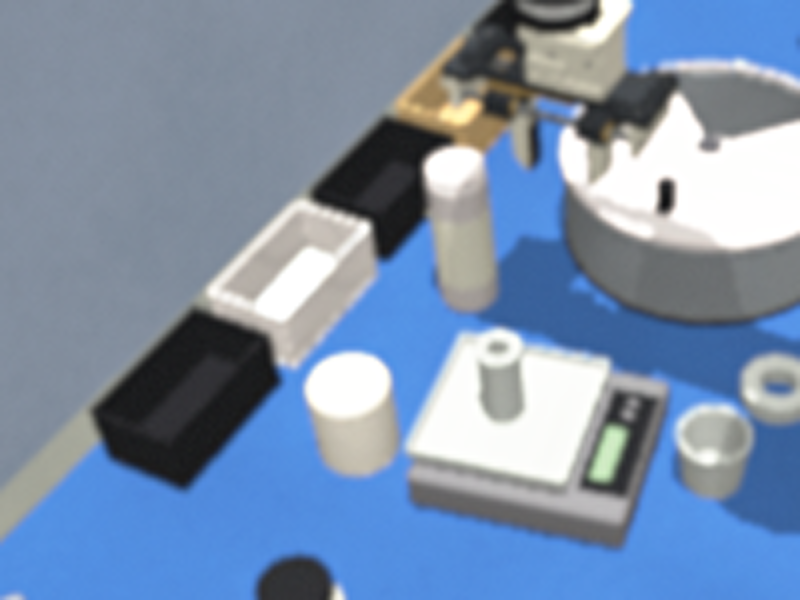

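View pics/s5z.png

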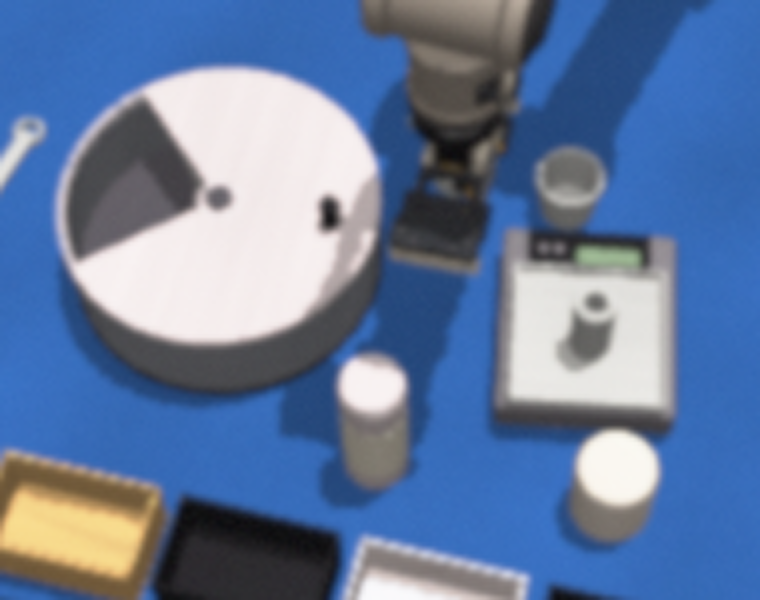

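```bash
python3 -m jog '[1,-45,-10,0,0,1,-45,-10,0,0,1,-45,-10,0,0,1,-45,-10,0,0,1,-45,-10,0,0]'; python3 -m jog '[1,-45,-10,0,0,1,-40,-8,0,0,1,-20,-3,20,0,1,0,0,40,0,1,0,0,0,0]'
```

```text
time: 12.5
tool_pos: [544.2, -190.0, 257.3]
tcp_rot: [-3.141, -0.011, 1.599]
contact_force: [1.7, -0.4, -0.5]
grip_width: 9.7
time: 13.0
tool_pos: [524.2, -303.6, 194.8]
tcp_rot: [3.14, -0.009, 1.592]
contact_force: [-1.1, 0.4, 0.2]
grip_width: 0.2
```

```bash
python3 -m jog '[1,0,0,40,0,1,0,-3,25,0,1,0,-2,7,0,1,0,0,2,0,1,0,0,0,0]'; python3 -c "
from h import *
arc(254,110,9)"
```

```text
time: 13.5
tool_pos: [524.1, -302.2, 126.4]
tcp_rot: [3.132, -0.005, 1.595]
contact_force: [0.1, -0.8, 0.8]
grip_width: 0.5
245 ty(=dX)=-15 tx(=dY)=6
236 ty(=dX)=-14 tx(=dY)=8
227 ty(=dX)=-13 tx(=dY)=10
218 ty(=dX)=-11 tx(=dY)=12
209 ty(=dX)=-9 tx(=dY)=13
200 ty(=dX)=-7 tx(=dY)=15
191 ty(=dX)=-4 tx(=dY)=15
182 ty(=dX)=-2 tx(=dY)=16
173 ty(=dX)=1 tx(=dY)=16
164 ty(=dX)=3 tx(=dY)=16
155 ty(=dX)=6 tx(=dY)=15
146 ty(=dX)=8 tx(=dY)=14
137 ty(=dX)=10 tx(=dY)=13
128 ty(=dX)=12 tx(=dY)=11
119 ty(=dX)=13 tx(=dY)=9
110 ty(=dX)=15 tx(=dY)=7
```

```bash
python3 -m jog '[1,3,-8,9,0,1,8,-14,1,0,1,8,-14,0,0,1,10,-13,0,0,1,12,-11,0,0]'
```

```text
time: 14.0
tool_pos: [470.3, -266.3, 126.0]
tcp_rot: [3.111, 0.011, 1.596]
contact_force: [2.3, -2.4, -0.2]
grip_width: 0.2
```

```bash
python3 -m jog '[1,12,-8,9,0,1,14,-7,4,0,1,15,-5,2,0,1,16,-2,1,0,1,16,0,1,0]'
```

```text
time: 14.5
tool_pos: [454.8, -199.0, 118.9]
tcp_rot: [3.086, 0.033, 1.595]
contact_force: [1.5, -4.6, -0.4]
grip_width: 0.7
```

```bash
python3 -m jog '[1,16,-1,2,0,1,16,1,1,0,1,15,3,1,0,1,13,6,0,0]'
```

```text
time: 14.9
tool_pos: [466.6, -139.3, 119.4]
tcp_rot: [3.075, 0.044, 1.595]
contact_force: [-21.8, -40.1, -3.2]
grip_width: 0.5
```

```bash
python3 -m jog '[1,-8,-4,0,0,1,-8,-3,0,0,1,0,0,-15,0,1,0,0,-35,0,1,0,0,-35,0]'; python3 -c "
from h import *
print(get_obs()['contact_force'])
snap('scene','s6');snap('wrist','w6');up('s6','s6z',150,340,130,280,4)"
```

```text
time: 15.4
tool_pos: [453.1, -150.5, 206.4]
tcp_rot: [3.079, 0.04, 1.597]
contact_force: [0.2, 0.2, 0.2]
grip_width: 0.3
[0.156016   0.24070468 0.19492271]
```

View pics/s6z.png

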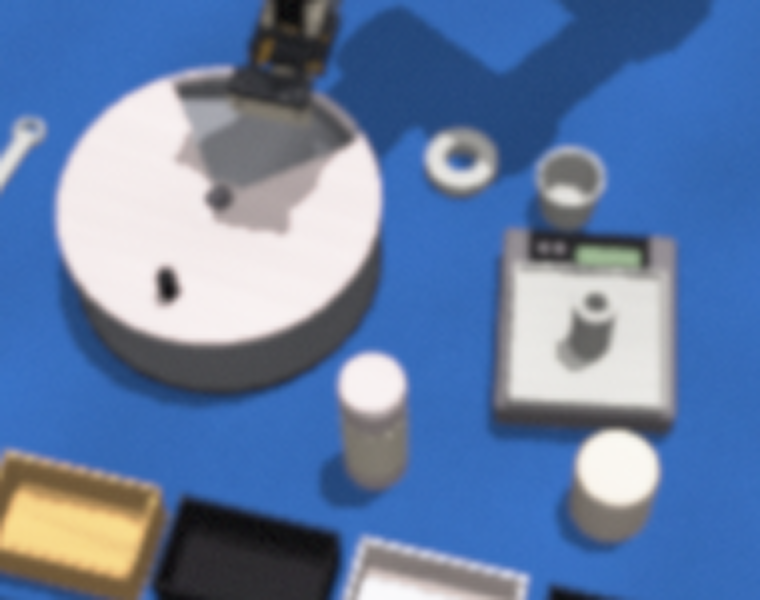

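View pics/w6.png

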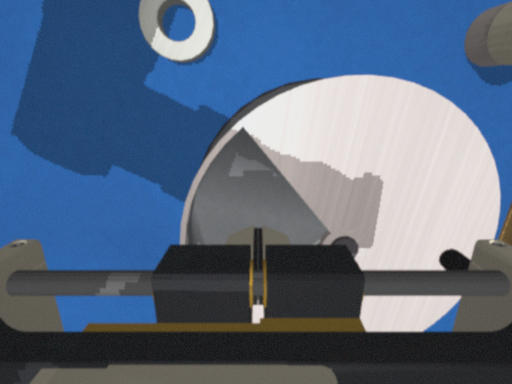

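```bash
python3 - <<'E'
from h import *
z=load('s6');W=cloud(z)
m=(np.hypot(W[...,0]-588,W[...,1]-169)<60)&(W[...,2]<180);zz=W[m][:,2]
print(np.percentile(zz,[5,50,99,99.8]),np.median(W[m][zz>130],0))
for f,(u,v) in(('s0',(173,302)),('s6',(168,301))):
    p=plane(z,150+u/4,130+v/4,110)[:2]-C; print(f,np.degrees(np.arctan2(p[1],p[0])))
for n,(u,v),hh in(('cup',(571,180),60),('filter',(617,468),88),('spray',(372,383),170),('bearing',(461,161),22)): print(n,plane(z,150+u/4,130+v/4,hh))
from plant import close_job
print(close_job())
E
```

```text
[ 56.7541556   64.31444633 146.78612477 148.7839825 ] [591.68961431 172.05478669 141.55010146]
s0 -2.5654481387044434
s6 -4.874581095149626
cup [412.97213801 117.74846429  60.        ]
filter [720.416869   223.25045112  88.        ]
spray [731.91078677   1.41584596 170.        ]
bearing [393.64555475   0.60387832  22.        ]
the job is handed in; nothing more can be done
None
```

The pin is standing on the scale pan, the lid is back at its stop, and I handed the job in at about 15.5 s of the 72 s. The hand-in gives no verdict, so what follows is from my own checks.

**What I did**
- I turned the lid to pocket 1 with a closed fingertip pushing on the opening's edge.
- The wrist camera showed a bright piece there, with its top at 88 mm and 40 mm across. The fingers then closed on it at 40.0 mm, and its lifted weight read about 5 N, so it was the long pin.
- I lifted it out, lowered it onto the pan until the pan carried its weight, and let go.
- I then pushed the lid back to its stop.

**Last checks**
- **Pan:** the pin stands upright near the centre. Its top is at about 142 mm and the floor reads about 64 mm, against 68 mm empty. That fits about 5 mm of sinking under a 5 N pin, though I had no direct reading of the pan's travel.
- **Lid:** the knob sits about 2.3° further back than at the start, so the lid should be at its stop.
- **Stop contact:** the force at the fingertips peaked at about 46 N when the lid reached the stop. I backed off at once.
- **Bushes:** I never opened pockets 2 and 3, so the bushes were not touched or seen. I did not check them directly.
- **Bystanders:** the cup, filter and spray can look unchanged in the last picture. The bearing first seemed about 7 mm off, but the gripper partly hid it in the first picture, and it matches a clearer one from before I turned the lid. I took no measurements of the spanner, screwdriver or jar; the arm only worked around the drum and scale.
- **Robot:** it was clear of everything, with zero force and the tool at 206 mm.

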